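Put the jam back in the fridge door

TASK

Swing the little fridge's door wide open by its handle, about square to the fridge or further. Take the red-lidded jar from the table and set it down, without dropping it, standing upright in the upper rack on the inside of the door, beside the small bottle, then shut the door fully without slamming it. Leave the other jars, the bowl and the mug where they are, and the small bottle standing in its rack.

Things in the scene. Friction and masses are not known exactly. Their poses are not given: they have to be found in the camera images.
- fridge: Table-top fridge, light grey carcass 230 deep (x) x 290 wide (y) x 320 high, standing fixed on the table (it does not shift); its front faces its own -x (towards the robot, turned by its yaw). Origin: centre of the carcass's underside, on the table (the door is extra, in front). The cavity behind the door has its ceiling 284 mm above the table and some food at its back.
- fridge_door (a joint): Angle of the white fridge door in rad: 0 = shut, as at the start, grows as it opens to 1.95 at the stop. Upright hinge at the front edge on the fridge's own +y side (the left, seen from the robot); the free edge swings towards the robot, clockwise seen from above. No latch; light friction (0.4 N m, about 1.6 N at the handle, plus 0.4 N m per rad/s); it stays where it is left. Leaf 286 wide, 42 thick, from 24 to 296 mm above the table.
- door_hinge (a point): Point on the door's upright hinge axis, 250 mm above the table, in the plane of the door's inner face. Its axes turn with the door: -y runs along the leaf from the hinge to the free edge, +x is the inward normal (out of the inner face; into the cavity when shut), -x the outward normal, z up. With the door shut these are the fridge's axes.
- door_handle (a point): Grip point on the handle, an upright round light green bar 12 mm thick on the outer face near the free edge: bar axis 35 mm clear of the outer face, in the door's frame at x -77, y -255 from the hinge axis. The bar reaches from 134 to 290 mm above the table; this point is at 264 mm, and the upper stay that joins the bar to the door is at 225 mm, 10 thick. The door's top is at 296 mm, so it can be pinched from above. Axes as door_hinge.
- door_rack (a point): Centre of the inner floor of the upper rack on the inside of the door, 190 mm above the table; in the door's frame at x +34, y -143 from the hinge axis. The rack is a translucent pale blue open-topped tray 190 long (y) x 68 deep (x) inside, with walls 34 mm high and 3 thick at the front and ends and the door's inner face as its back. Axes as door_hinge. A like rack lower down (floor at 60 mm) stays empty.
- jar_red: The jar to put away: straight-sided jam jar, dark red with a plain red lid, 56 mm in diameter (glass and lid alike), 80 high, the lid taking the top 19 mm, 0.2 to 0.4 kg. Origin: centre of its underside; z up.
- sauce_bottle: Small amber bottle with a black cap, 44 mm in diameter, 80 high, 0.12 kg, standing loose in the upper rack at its hinge end (about 63 mm from the rack's middle towards the hinge); hidden until the door is open; it rides along with the door. Origin: centre of its underside.
- jar_yellow: Jar of the same shape with a yellow lid; stays on the table. The three jars stand upright near one another in any order. Origin: centre of its underside.
- jar_white: Jar of the same shape with a white lid; stays on the table. Origin: centre of its underside.
- bowl: White bowl, 170 mm across, 75 high; bystander. Origin: centre of its underside.
- mug: Blue mug, 80 mm across, 92 high; bystander. Origin: centre of its underside.

How it is judged (in metres and radians):
On the way, in this order (a step that is already met when the one before it is completed fails the run):
1. the door is drawn off its seal by the handle (it moves with the fingers at the handle bar) (value of joint fridge_door above 0.08 rad and horizontal distance between the grasp point and door_handle below 0.06 m), for 0.1 s.
2. the fridge door is swung wide open (80 degrees or more) (value of joint fridge_door above 1.4 rad), for 0.2 s.
3. the red-lidded jar stands upright on the floor of the upper door rack, let go, with the door still open (x of jar_red in the frame of door_rack between -0.018 and 0.018 m and y of jar_red in the frame of door_rack between -0.075 and 0.075 m and z of jar_red in the frame of door_rack between -0.006 and 0.008 m and angle between jar_red's own z axis and vertical below 0.15 rad and contact force between the fingers and jar_red below 0.1 N and linear speed of jar_red below 0.03 m/s and value of joint fridge_door above 0.6 rad), for 0.2 s.
At the end, for the whole second after the job is handed in: The fridge door is fully shut (within 0.03 rad) and inside it the red-lidded jar and the small bottle both stand upright (within 0.15 rad) on the floor of the upper door rack, between its walls, at rest; the other jars, the bowl and the mug are where they were (within 30 mm) (value of joint fridge_door below 0.03 rad and x of jar_red in the frame of door_rack between -0.018 and 0.018 m and y of jar_red in the frame of door_rack between -0.075 and 0.075 m and z of jar_red in the frame of door_rack between -0.006 and 0.008 m and angle between each of jar_red, sauce_bottle's own z axis and vertical below 0.15 rad and x of sauce_bottle in the frame of door_rack between -0.018 and 0.018 m and y of sauce_bottle in the frame of door_rack between -0.085 and 0.085 m and z of sauce_bottle in the frame of door_rack between -0.006 and 0.008 m and linear speed of jar_red below 0.02 m/s and contact force between the fingers and jar_red below 0.1 N); the robot touches nothing.
It fails at once if the door is slammed (faster than 1.5 rad/s in the last 0.2 rad) (velocity of joint fridge_door below -1.5 rad/s and value of joint fridge_door below 0.2 rad).
It fails at once if the red-lidded jar is dropped (moves at over 0.6 m/s with no finger on it) (contact force between the fingers and jar_red below 0.05 N and linear speed of jar_red above 0.6 m/s).
It fails at once if the red-lidded jar is tipped over (more than 60 degrees) (angle between jar_red's own z axis and vertical above 1.05 rad).
It fails at once if another jar, the bowl or the mug is shifted by more than 30 mm (distance of any of jar_yellow, jar_white, bowl, mug from where it was at the start of the episode above 0.03 m).
It also fails if it takes over 72 s, if anything falls off the work surface, if the arm or the gripper's body presses on something with over 40 N, if the wrist force passes 120 N, or if a joint passes its speed limit or range.

ROBOT

A 6-joint arm with a two-finger parallel gripper is mounted at the origin on the work surface. World frame = base frame: x ahead of the robot, y to its left, z up, the work surface at z = 0. Lengths are in mm, angles in rad, forces in N, time in s.
With the tool pointing down it reaches from about 300 to 775 mm from the base axis. Payload 14.6 kg.
Tool frame: the origin (TCP) lies midway between the tips of the shut fingers; the grasp point (between the pads) lies 19 mm behind it (manip.grip_depth is the distance from the TCP to the grasp point, in mm); x points along the fingers, y is the direction in which the jaws open and shut, and the axes are right-handed (so a half turn about x gives the same grasp; the last joint's range is limited). The gripper opens to 94 mm and grips with 3 to 60 N. Pads are 16 mm wide; open, the fingers measure 119 mm over their backs; the gripper's body (75 mm by 177 mm) begins 78 mm behind the grasp point.
Start: joints at [1.273, 0.3, 1.521, -0, 1.321, -0.067], TCP at [125.814, 535.406, 205.446] pointing down, gripper open.
Joint ranges: [-3.03, 3.03], [-0.79, 2.21], [0.23, 2.52], [-1.04, 4.18], [0, 3.07], [-2.55, 2.55]. Speed limits (rad/s): [2.22, 2.22, 2.57, 3.14, 3.14, 3.14].

INTERFACE

Orientations are given as [roll, pitch, yaw] about the fixed x, y, z axes, in that order (R = Rz(yaw) Ry(pitch) Rx(roll)).
In Python, from cell import readout, cams, ticket, manip gives the robot as it stands. The module is installed in compiled form; this text tells all that it offers.
- The arm moves only by the tool apply_moves, never from a script. Its argument "plan" is one flat list of numbers, 7 for each row, row after row: the turn, a rotation vector about the tool's x, y, z in rad, then the shift along the tool's x, y, z in m, then the opening in per cent of the stroke, from 0 (shut) to 100 (fully open). In form: [wx, wy, wz, x, y, z, fingers, wx, wy, wz, x, y, z, fingers, ...]. A call has 1 to 5 rows; each row shifts and turns the commanded pose from where the row before left it, along the tool's axes as they then stand; what a row does not reach is not made up. A row lasts 1/8 s, in which the tool goes at most 62.5 mm and 10.7 degrees, less where a joint would pass 70% of its speed; a pose out of reach is approached as far as the arm can. A call with a gripper value outside its range is refused whole. The fingers move at their own pace and stop on an object; "force" is the grip in N (left out, the last holds). Time passes only in rows, so rows that do not move let the fingers close. It gives the time, the measured TCP pose, the force and the opening at its end, in the units of the state.
- readout.read_state(): the state, without advancing time (a new reading comes with each control period).
- cams.camera(name): name is "scene" or "top" or "wrist"; returns a dict with "image" (480x640x3 uint8, red, green, blue), "fovy" (degrees; the focal length in pixels is half the picture's height over the tangent of half this angle, whatever the lens; pixels are square), "cx", "cy" (the principal point, pixels), "position" and "orientation" of the camera in the world; the wrist camera has in their place "T_tool_cam" (4x4, takes a point from camera to tool coordinates, whose origin is the TCP and whose axes are the tool frame's). Camera axes: x right, y down, z forward; pixel columns grow to the right and rows downward; lengths in mm; the calibration is good to about 2 mm. A picture is of the moment at which its call begins: read the wrist's pose just before it. There is no depth.
- ticket.sign_off(): hands the job in, once; it reports no verdict.
The state is a dict: "clock": time; "joints": joint angles; "qd": joint speeds; "effort": joint torques, N m; "eef_pos": TCP position; "eef_rot": TCP orientation; "wrist_force": force on the tool from outside, world axes, zero at the start; "moment": the same for the moment, N m; "finger_gap": finger opening in mm.
Only numpy, scipy, OpenCV 4.12 (cv2) and the standard library are available. Lean on these libraries where they do the work, as an engineer would, in place of code of your own. Each camera call takes 0.05 s, during which the arm holds its last target.

## Working session

There is one attempt and no reset: what is moved stays moved. The work goes in short steps, Python scripts to look and compute and a tool call to move; the robot and the scene stay as the last step left them, time stands still between calls to the robot, and variables do not carry over. Pictures are saved under pics/ and viewed, and the job is handed in when it is done.

Besides the shell and the picture viewer there is one more tool, called after "Emit:" as name(argument=value, ...), one argument or row to a line, values as JSON. apply_moves: Moves the arm, as the interface text tells. Its arguments: {"type":"object","properties":{"plan":{"type":"array","items":{"type":"number"}},"force":{"type":"number"}},"required":["plan"]}

```bash
ls; mkdir -p pics
python3 - <<'E'
from cell import readout, cams, manip
import cv2
print(readout.read_state()); print(manip.grip_depth)
for n in ["scene","top","wrist"]:
    c=cams.camera(n); cv2.imwrite(f"pics/{n}0.png",c["image"][:,:,::-1])
    print({k:v for k,v in c.items() if k!="image"})
E
```

```text
pics
{'clock': 0.0, 'joints': array([ 1.27338228e+00,  3.00509275e-01,  1.52159631e+00,  6.07169079e-07,
        1.32072118e+00, -6.66194059e-02]), 'qd': array([-0.0014654 ,  0.00156359,  0.00032287, -0.00010786, -0.0005379 ,
        0.00210906]), 'effort': array([ 2.07966979e-03, -5.31811595e+01, -3.52735627e+01,  7.08703394e-02,
        2.43830297e-02, -8.64256549e-05]), 'eef_pos': array([125.74519738, 535.14925521, 204.8589592 ]), 'eef_rot': array([-1.63789227,  1.56956222, -1.86868706]), 'wrist_force': array([ 0.28257984,  0.10052416, -0.38810803]), 'moment': array([-0.00678347, -0.01822287,  0.02668265]), 'finger_gap': 93.66642093682258}
18.8
{'fovy': 56.84690292230926, 'cx': 320.3683019473334, 'cy': 234.87256612735507, 'position': array([805.96773453, 148.54314619, 974.76745763]), 'orientation': array([-2.68247283e+00, -1.17645154e-03,  2.56444198e+00])}
{'fovy': 53.72429158159118, 'cx': 321.18238999650924, 'cy': 243.30434206896757, 'position': array([ 560.91798148, -150.46129247, 1144.67535472]), 'orientation': array([-3.10136831e+00, -2.76766651e-03, -1.57472927e+00])}
{'fovy': 65.97077137461086, 'cx': 321.08714641523784, 'cy': 236.87540097040585, 'T_tool_cam': array([[-3.54907866e-04, -2.46757244e-01,  9.69077260e-01,
        -1.78548094e+02],
       [ 9.99999770e-01, -6.48292514e-04,  2.01157243e-04,
        -2.67244592e-01],
       [ 5.78608526e-04,  9.69077109e-01,  2.46757417e-01,
        -7.10014969e+01],
       [ 0.00000000e+00,  0.00000000e+00,  0.00000000e+00,
         1.00000000e+00]])}
```

View pics/scene0.png

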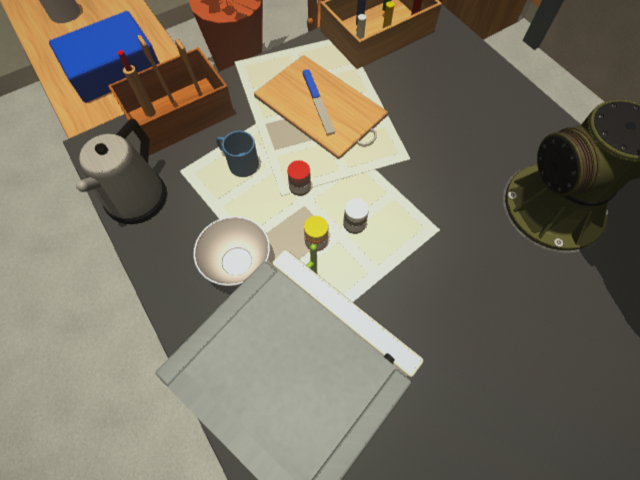

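View pics/top0.png

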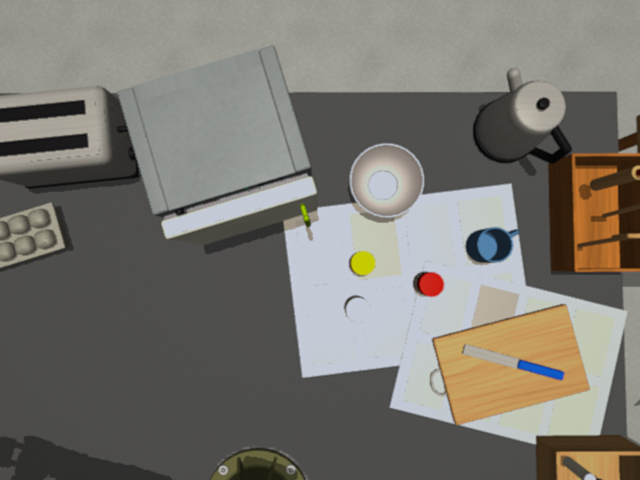

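View pics/wrist0.png

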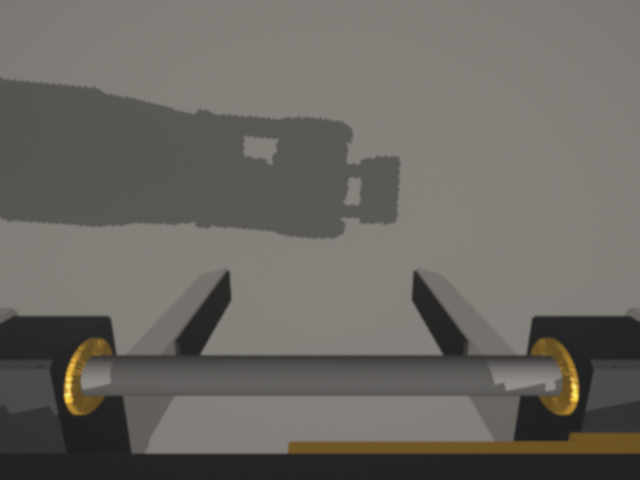

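```bash
cat > h.py <<'E'
import numpy as np, cv2
from scipy.spatial.transform import Rotation as R
from cell import readout, cams, manip
def Rm(o): return R.from_euler('xyz',o).as_matrix()
def cam(n):
    if n=="wrist":
        s=readout.read_state(); c=cams.camera(n)
        T=np.eye(4);T[:3,:3]=Rm(s["eef_rot"]);T[:3,3]=s["eef_pos"]
        M=T@c["T_tool_cam"]; c["Rw"]=M[:3,:3]; c["p"]=M[:3,3]
    else:
        c=cams.camera(n); c["Rw"]=Rm(c["orientation"]); c["p"]=np.array(c["position"])
    c["f"]=240/np.tan(np.radians(c["fovy"])/2); return c
def ray(c,u,v):
    d=c["Rw"]@np.array([(u-c["cx"])/c["f"],(v-c["cy"])/c["f"],1]); return d/np.linalg.norm(d)
def onz(c,u,v,z):
    d=ray(c,u,v); return c["p"]+d*(z-c["p"][2])/d[2]
def proj(c,P):
    q=c["Rw"].T@(np.asarray(P,float)-c["p"]); return c["cx"]+c["f"]*q[0]/q[2], c["cy"]+c["f"]*q[1]/q[2]
def tri(c1,a,c2,b):
    d1,d2=ray(c1,*a),ray(c2,*b); A=np.stack([d1,-d2],1)
    t=np.linalg.lstsq(A,c2["p"]-c1["p"],rcond=None)[0]
    P,Q=c1["p"]+d1*t[0],c2["p"]+d2*t[1]; return (P+Q)/2,np.linalg.norm(P-Q)
def blobs(img,lo,hi,amin=30):
    h=cv2.cvtColor(img,cv2.COLOR_RGB2HSV); m=cv2.inRange(h,lo,hi)
    n,l,s,ct=cv2.connectedComponentsWithStats(m)
    return [(tuple(ct[i].round(1)),s[i].tolist()) for i in range(1,n) if s[i][4]>=amin]
def save(img,name,box=None,k=1):
    if box: img=img[box[1]:box[3],box[0]:box[2]]
    cv2.imwrite("pics/"+name,cv2.resize(img[:,:,::-1],None,fx=k,fy=k,interpolation=cv2.INTER_NEAREST))
E
python3 - <<'E'
from h import *
for n in ["top","scene"]:
    c=cam(n); im=c["image"]
    print(n)
    for nm,lo,hi in [("red",(0,200,120),(8,255,255)),("yel",(25,180,120),(33,255,255)),("green",(34,120,60),(60,255,255)),("blue",(95,80,40),(110,255,255))]:
        for ct,s in blobs(im,lo,hi): print(nm,ct,s,onz(c,*ct,80).round(1), onz(c,*ct,290).round(1))
    if n=="top": save(im,"tz.png",(110,30,330,260),3)
    else: save(im,"sz.png",(140,230,440,420),2.6)
E
```

```text
top
red (np.float64(430.4), np.float64(283.9)) [419, 273, 24, 23, 426] [ 511.7 -398.1   80. ] [ 521.4 -349.3  290. ]
yel (np.float64(362.3), np.float64(262.9)) [351, 252, 24, 23, 440] [ 559.4 -245.7   80. ] [ 559.7 -226.9  290. ]
green (np.float64(304.1), np.float64(212.3)) [300, 203, 10, 20, 102] [ 673.9 -115.3   80. ] [ 651.6 -122.3  290. ]
blue (np.float64(490.7), np.float64(244.5)) [467, 228, 52, 34, 1316] [ 599.6 -535.1   80. ] [ 592.  -459.2  290. ]
blue (np.float64(540.3), np.float64(369.4)) [519, 361, 44, 18, 310] [ 320.8 -640.6   80. ] [ 368.1 -543.9  290. ]
scene
red (np.float64(298.1), np.float64(167.9)) [289, 162, 20, 16, 198] [ 510.  -403.4   80. ] [ 579.5 -273.8  290. ]
yel (np.float64(389.5), np.float64(4.0)) [386, 1, 8, 7, 40] [ -38.  -761.7   80. ] [ 160.1 -548.   290. ]
yel (np.float64(315.4), np.float64(226.5)) [304, 217, 23, 20, 373] [ 561.6 -245.5   80. ] [ 619. -153.  290.]
green (np.float64(313.0), np.float64(246.9)) [310, 244, 7, 7, 40] [ 593.7 -205.5   80. ] [ 643.5 -122.4  290. ]
green (np.float64(310.4), np.float64(264.0)) [307, 261, 8, 7, 37] [ 620.6 -174.1   80. ] [664.1 -98.3 290. ]
blue (np.float64(81.2), np.float64(53.5)) [50, 30, 77, 47, 1272] [  817.7 -1067.     80. ] [ 815.  -781.7  290. ]
blue (np.float64(234.5), np.float64(144.8)) [217, 131, 37, 26, 173] [ 606.7 -549.3   80. ] [ 653.4 -385.5  290. ]
```

View pics/tz.png

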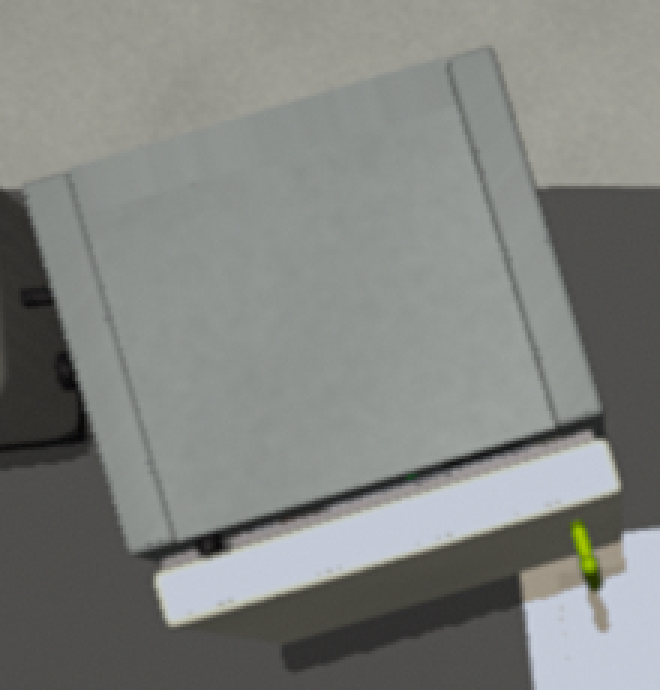

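View pics/sz.png

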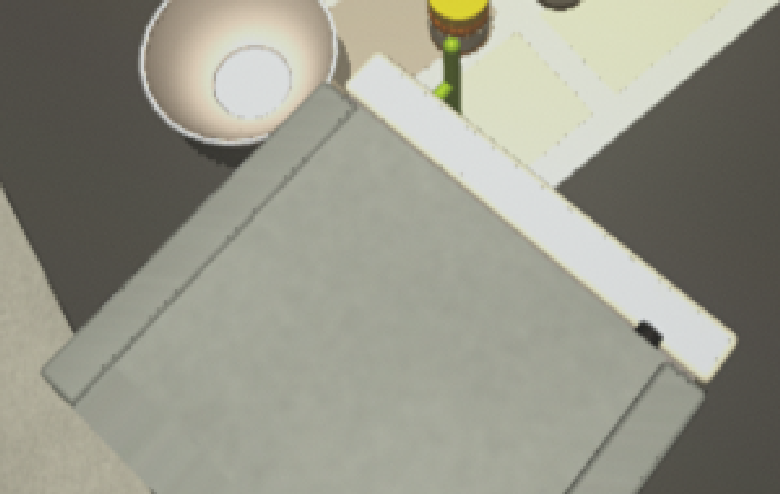

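Run:
```python
from h import *
c=cam("top"); s=cam("scene")
f=lambda a,z:onz(c,a[0]/3+110,a[1]/3+30,z)[:2]
F=[f(a,320) for a in [(132,553),(603,413),(493,47),(24,185)]]
for p in F: print(p.round(1))
D=[f(a,296) for a in [(173,627),(620,490),(605,438),(157,575)]]
for p in D: print('d',p.round(1))
g=lambda a,z:onz(s,a[0]/2.6+140,a[1]/2.6+230,z)[:2]
Ds=[g(a,296) for a in [(736,340),(378,54),(348,86),(706,381)]]
for p in Ds: print('s',p.round(1))
for P in (D,Ds):
    u=P[0]-P[1]+P[3]-P[2]; print("yaw",np.arctan2(-u[0],u[1]), np.linalg.norm(P[0]-P[1]),np.linalg.norm(P[1]-P[2]), (sum(P)/4).round(1))
u=F[0]-F[1]+F[3]-F[2]; print("yaw",np.arctan2(-u[0],u[1]),np.linalg.norm(F[0]-F[1]),np.linalg.norm(F[1]-F[2]))
print("handle",onz(s,313,246.9,288), proj(c,onz(s,313,246.9,288)))
for nm,cc in(("top",c),("scene",s)):
    print(nm,[b for b in blobs(cc["image"],(0,0,215),(180,40,255),80)])
print(onz(c,357.5,309,80), onz(c,387,181,75),onz(c,489,245,92))
```

```text
[645.8 138.6]
[ 726.9 -135.5]
[944.7 -71.3]
[862.9 204.2]
d [603.8 122.1]
d [ 685.1 -145.2]
d [ 716.6 -136.3]
d [635.  131.9]
s [608.  127.9]
s [ 687.6 -139.3]
s [ 715.2 -130.6]
s [636.7 136.4]
yaw 0.2952589975898301 279.31615252487086 32.673284379291275 [660.1  -6.9]
yaw 0.2878356991545769 278.81297116611717 28.888693919637767 [661.9  -1.4]
yaw 0.28811721092810955 285.84493207270145 227.1425313705657
handle [ 643.05383274 -123.20907085  288.        ] (np.float64(304.6674944035195), np.float64(217.10028529685002))
top [((np.float64(448.9), np.float64(193.4)), [416, 188, 74, 16, 103]), ((np.float64(308.1), np.float64(260.3)), [286, 205, 70, 171, 516]), ((np.float64(348.6), np.float64(301.2)), [340, 291, 28, 31, 88])]
scene [((np.float64(288.4), np.float64(52.4)), [264, 45, 48, 16, 137]), ((np.float64(321.7), np.float64(205.1)), [181, 62, 258, 239, 17236]), ((np.float64(340.8), np.float64(69.3)), [328, 65, 27, 10, 99]), ((np.float64(367.9), np.float64(87.2)), [357, 68, 25, 38, 263]), ((np.float64(236.6), np.float64(257.5)), [215, 238, 44, 41, 1217]), ((np.float64(347.3), np.float64(311.7)), [273, 251, 149, 124, 3246])]
[ 456.38391395 -234.23025946   80.        ] [ 745.06558517 -303.69782069   75.        ] [ 598.06899546 -526.96076324   92.        ]
```

Run:
```python
from h import *
s=readout.read_state(); M=Rm(s["eef_rot"]); print(M.round(3), np.arctan2(M[1,1],M[0,1]))
```

```text
[[-0.     0.229  0.973]
 [-0.     0.973 -0.229]
 [-1.    -0.    -0.   ]] 1.3399729564959963
```

Emit:
apply_moves(
  plan=[0,0,0,-0.05,0,0,50,0.15,0,0,-0.04,0,0,50,0.15,0,0,-0.05,0.04,0,50,0.0,0,0,-0.03,0,0,50],
)

```text
clock: 0.85
eef_pos: [140.9, 572.8, 375.6]
eef_rot: [1.763, 1.57, 1.229]
wrist_force: [-0.2, -0.2, -0.2]
finger_gap: 57.5
```

Run:
```python
from h import *
s=readout.read_state(); M=Rm(s["eef_rot"]); print(M.round(3), np.arctan2(M[1,1],M[0,1]), s)
```

```text
[[ 0.     0.508  0.861]
 [ 0.001  0.861 -0.508]
 [-1.     0.001 -0.   ]] 1.0374294079476523 {'clock': 0.85, 'joints': array([ 1.26751493e+00,  3.35755372e-01,  1.08935501e+00, -3.24900406e-05,
        1.71563821e+00,  2.30080749e-01]), 'qd': array([ 0.00352676, -0.01199807, -0.48129027,  0.00140451,  0.5154818 ,
       -0.05785654]), 'effort': array([ -0.32745986, -57.44212389, -37.75758862,   0.05869401,
        -0.72728673,   1.2750892 ]), 'eef_pos': array([140.89351388, 572.75300737, 375.57584623]), 'eef_rot': array([1.76281081, 1.56995165, 1.22944396]), 'wrist_force': array([-0.22719644, -0.18044271, -0.21584557]), 'moment': array([-0.05738883, -0.01706188, -0.02892801]), 'finger_gap': 57.49298696940467}
```

```bash
cat > plan.py <<'E'
from h import *
def phi():
    M=Rm(readout.read_state()["eef_rot"]); return np.arctan2(M[1,1],M[0,1])
def rows(p,ph,targets):
    """targets: list of (x,y,z,phi,fingers); prints rows (mm->m)"""
    out=[]; p=np.array(p,float)
    for x,y,z,q,f in targets:
        d=np.array([x,y,z])-p; cy,sy=np.cos(ph),np.sin(ph)
        r=[round(ph-q,3),0,0,round(-d[2]/1000,4),round((d[0]*cy+d[1]*sy)/1000,4),round((d[0]*sy-d[1]*cy)/1000,4),f]
        out.append(r)
        p=p+np.array([cy*r[4]+sy*r[5],sy*r[4]-cy*r[5],-r[3]])*1000; ph-=r[0]
    for i in range(0,len(out),5): print([v for r in out[i:i+5] for v in r])
    return out
def line(a,b,n,f):
    a,b=np.array(a,float),np.array(b,float)
    return [tuple(a+(b-a)*(i+1)/n)+(f,) for i in range(n)]
E
python3 - <<'E'
from plan import *
s=readout.read_state(); p=s["eef_pos"]; p[2]=375
p=np.array([141,573,375.]); ph=phi()
rows(p,1.04,line((*p,1.04),(620,-120,385,0.29),19,30))
E
```

```text
[np.float64(0.039), 0, 0, np.float64(-0.0005), np.float64(-0.0187), np.float64(0.0402), 30, np.float64(0.04), 0, 0, np.float64(-0.0006), np.float64(-0.0171), np.float64(0.0409), 30, np.float64(0.039), 0, 0, np.float64(-0.0005), np.float64(-0.0155), np.float64(0.0416), 30, np.float64(0.04), 0, 0, np.float64(-0.0005), np.float64(-0.0138), np.float64(0.0421), 30, np.float64(0.039), 0, 0, np.float64(-0.0005), np.float64(-0.0121), np.float64(0.0426), 30]
[np.float64(0.04), 0, 0, np.float64(-0.0006), np.float64(-0.0105), np.float64(0.0431), 30, np.float64(0.039), 0, 0, np.float64(-0.0005), np.float64(-0.0087), np.float64(0.0435), 30, np.float64(0.04), 0, 0, np.float64(-0.0005), np.float64(-0.0071), np.float64(0.0438), 30, np.float64(0.039), 0, 0, np.float64(-0.0005), np.float64(-0.0052), np.float64(0.044), 30, np.float64(0.04), 0, 0, np.float64(-0.0006), np.float64(-0.0036), np.float64(0.0442), 30]
[np.float64(0.039), 0, 0, np.float64(-0.0005), np.float64(-0.0018), np.float64(0.0443), 30, np.float64(0.04), 0, 0, np.float64(-0.0005), np.float64(-0.0), np.float64(0.0443), 30, np.float64(0.039), 0, 0, np.float64(-0.0005), np.float64(0.0017), np.float64(0.0443), 30, np.float64(0.04), 0, 0, np.float64(-0.0006), np.float64(0.0035), np.float64(0.0442), 30, np.float64(0.039), 0, 0, np.float64(-0.0005), np.float64(0.0052), np.float64(0.0441), 30]
[np.float64(0.04), 0, 0, np.float64(-0.0005), np.float64(0.0069), np.float64(0.0438), 30, np.float64(0.039), 0, 0, np.float64(-0.0005), np.float64(0.0087), np.float64(0.0435), 30, np.float64(0.04), 0, 0, np.float64(-0.0006), np.float64(0.0103), np.float64(0.0431), 30, np.float64(0.039), 0, 0, np.float64(-0.0005), np.float64(0.0121), np.float64(0.0426), 30]
```

Emit:
apply_moves(
  plan=[0.04,0,0,0,-0.019,0.04,30,0.04,0,0,-0.001,-0.017,0.041,30,0.04,0,0,0,-0.015,0.042,30,0.04,0,0,-0.001,-0.014,0.042,30,0.04,0,0,0,-0.012,0.043,30],
)

```text
clock: 1.48
eef_pos: [267.3, 387.7, 376.4]
eef_rot: [1.405, 1.57, 0.673]
wrist_force: [0.7, -0.1, 0.4]
finger_gap: 28.3
```

Emit:
apply_moves(
  plan=[0.04,0,0,-0.001,-0.01,0.043,30,0.04,0,0,0,-0.009,0.043,30,0.04,0,0,-0.001,-0.007,0.044,30,0.04,0,0,0,-0.005,0.044,30,0.04,0,0,-0.001,-0.004,0.044,30],
)

```text
clock: 2.1
eef_pos: [392.3, 205.3, 379.3]
eef_rot: [1.301, 1.571, 0.369]
wrist_force: [0.3, -0.2, -0.3]
finger_gap: 28.4
```

Emit:
apply_moves(
  plan=[0.04,0,0,-0.001,-0.002,0.044,30,0.04,0,0,0,0,0.044,30,0.04,0,0,-0.001,0.002,0.044,30,0.04,0,0,0,0.003,0.044,30,0.04,0,0,-0.001,0.005,0.044,30],
)

```text
clock: 2.72
eef_pos: [516.1, 22.8, 382.3]
eef_rot: [1.172, 1.571, 0.04]
wrist_force: [-0.6, 0.7, -0.0]
finger_gap: 28.3
```

Emit:
apply_moves(
  plan=[0.04,0,0,-0.001,0.007,0.044,30,0.04,0,0,0,0.009,0.043,30,0.04,0,0,-0.001,0.01,0.043,30,0.03,0,0,0,0.012,0.043,30,0,0,0,0,0,0,30],
)

```text
clock: 3.35
eef_pos: [615.8, -124.8, 382.4]
eef_rot: [-2.051, 1.568, 2.948]
wrist_force: [-0.4, 0.5, -0.5]
finger_gap: 28.2
```

Run:
```python
from plan import *
c=cam("wrist"); print(readout.read_state()["eef_pos"],phi()); save(c["image"],"w1.png")
print([b for b in blobs(c["image"],(34,100,40),(60,255,255))])
for z in (134,225,290): print(proj(c,(643,-123,z)))
```

```text
[ 615.31465196 -123.38616255  383.11830101] 0.2886741336357992
[((np.float64(360.5), np.float64(228.4)), [342, 210, 47, 44, 950])]
(np.float64(344.0371728513873), np.float64(210.93391868025725))
(np.float64(349.73982534678356), np.float64(228.23953541384927))
(np.float64(356.0017520873792), np.float64(247.2423598493313))
```

View pics/w1.png

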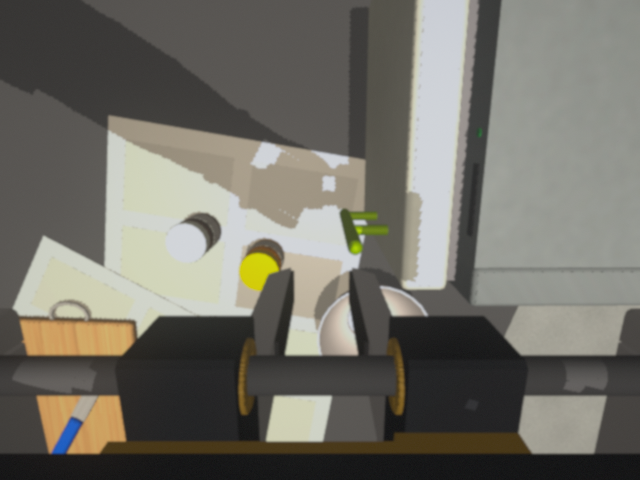

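Emit:
apply_moves(
  plan=[0,0,0,0,0.027,0.007,30,0,0,0,0.03,0,0,30,0,0,0,0,0,0,30],
)

```text
clock: 3.78
eef_pos: [642.3, -120.4, 352.7]
eef_rot: [-2.128, 1.567, 2.875]
wrist_force: [-0.2, -0.2, 0.3]
finger_gap: 28.1
```

Run:
```python
from plan import *
c=cam("wrist"); print(readout.read_state()["eef_pos"],phi()); save(c["image"],"w2.png",(200,180,500,400),2.6)
for z in (134,225,290): print(proj(c,(643,-123,z)))
```

```text
[ 642.41428178 -120.67474898  354.62519659] 0.29099905596990405
(np.float64(321.4231739222407), np.float64(212.93687685205526))
(np.float64(321.2376574364945), np.float64(232.3455094798763))
(np.float64(321.0255949789218), np.float64(254.53136706889563))
```

View pics/w2.png

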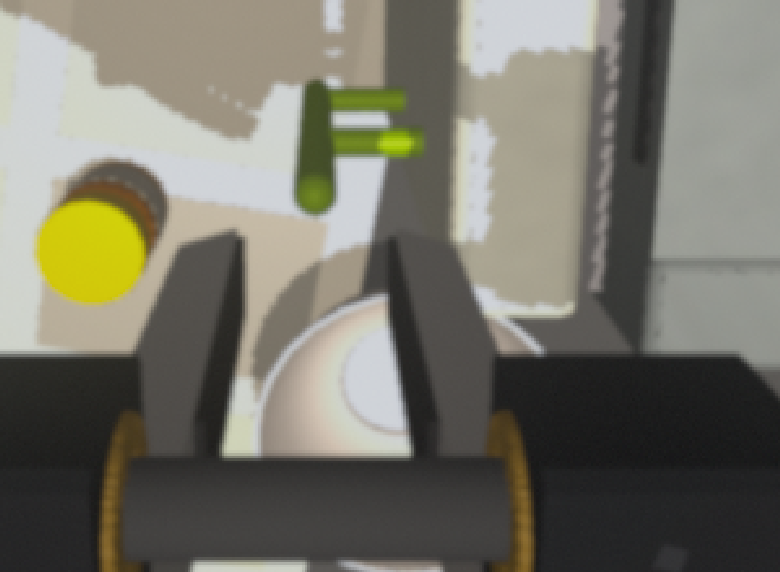

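Emit:
apply_moves(
  plan=[0,0,0,0.035,0,0.002,30,0,0,0,0.035,0,0,30,0,0,0,0.025,0,0,30,0,0,0,0.014,0,0,30,0,0,0,0,0,0,30],
  force=20,
)

```text
clock: 4.45
eef_pos: [643.5, -123.3, 245.9]
eef_rot: [1.102, 1.57, -0.178]
wrist_force: [-0.2, 0.1, -0.2]
finger_gap: 28.4
```

Emit:
apply_moves(
  plan=[0,0,0,0,0,0,0,0,0,0,0,0,0,0,0,0,0,0,0,0,0],
  force=20,
)

```text
clock: 4.82
eef_pos: [642.7, -123.9, 246.5]
eef_rot: [-1.383, 1.569, -2.664]
wrist_force: [-11.7, -0.2, 5.7]
finger_gap: 11.4
```

Run:
```python
from plan import *
s=readout.read_state(); print(s["eef_pos"],phi(),s["wrist_force"],s["finger_gap"])
H=np.array([645.1,140.7])
def handle(th,x=-77,y=-255):
    a=0.289-th; return H+x*np.array([np.cos(a),np.sin(a)])+y*np.array([-np.sin(a),np.cos(a)])
print(handle(0))
off=s["eef_pos"][:2]-handle(0); H=H+off
p=s["eef_pos"]; p[2]=245; T=[]
ths=list(np.cumsum([0.03,0.05]+[0.075]*19+[0.05,0.03,0]))
print(len(ths),ths[-1])
rows(p,phi(),[(*handle(t),245,0.289-t,0) for t in ths])
```

```text
[ 642.68912745 -123.87596268  246.49586203] 0.2894926139821056 [-11.72610072  -0.15570693   5.66607944] 11.423604589931399
[ 643.96666896 -125.66950944]
24 1.5849999999999995
[np.float64(0.03), 0, 0, np.float64(-0.0), np.float64(-0.0076), np.float64(-0.0024), 0, np.float64(0.05), 0, 0, np.float64(-0.0), np.float64(-0.0127), np.float64(-0.0042), 0, np.float64(0.075), 0, 0, np.float64(-0.0), np.float64(-0.0188), np.float64(-0.0065), 0, np.float64(0.075), 0, 0, np.float64(-0.0), np.float64(-0.0189), np.float64(-0.0065), 0, np.float64(0.075), 0, 0, np.float64(-0.0), np.float64(-0.0189), np.float64(-0.0065), 0]
[np.float64(0.075), 0, 0, np.float64(-0.0), np.float64(-0.0189), np.float64(-0.0065), 0, np.float64(0.075), 0, 0, np.float64(-0.0), np.float64(-0.0189), np.float64(-0.0065), 0, np.float64(0.075), 0, 0, np.float64(-0.0), np.float64(-0.0189), np.float64(-0.0065), 0, np.float64(0.075), 0, 0, np.float64(-0.0), np.float64(-0.0189), np.float64(-0.0065), 0, np.float64(0.075), 0, 0, np.float64(-0.0), np.float64(-0.0188), np.float64(-0.0065), 0]
[np.float64(0.075), 0, 0, np.float64(-0.0), n
[... 478 characters left out ...]
5), 0, np.float64(0.075), 0, 0, np.float64(-0.0), np.float64(-0.0189), np.float64(-0.0065), 0, np.float64(0.075), 0, 0, np.float64(-0.0), np.float64(-0.0189), np.float64(-0.0065), 0, np.float64(0.075), 0, 0, np.float64(-0.0), np.float64(-0.0188), np.float64(-0.0065), 0, np.float64(0.075), 0, 0, np.float64(-0.0), np.float64(-0.0189), np.float64(-0.0065), 0]
[np.float64(0.075), 0, 0, np.float64(-0.0), np.float64(-0.0189), np.float64(-0.0065), 0, np.float64(0.05), 0, 0, np.float64(-0.0), np.float64(-0.0127), np.float64(-0.0042), 0, np.float64(0.03), 0, 0, np.float64(-0.0), np.float64(-0.0076), np.float64(-0.0024), 0, np.float64(0.0), 0, 0, np.float64(-0.0), np.float64(0.0), np.float64(-0.0), 0]
```

Emit:
apply_moves(
  plan=[0.03,0,0,0,-0.0076,-0.0024,0,0.05,0,0,0,-0.0127,-0.0042,0,0.075,0,0,0,-0.0189,-0.0065,0,0.075,0,0,0,-0.0189,-0.0065,0,0.075,0,0,0,-0.0189,-0.0065,0],
  force=12,
)

```text
clock: 5.45
eef_pos: [563.0, -111.5, 246.4]
eef_rot: [1.014, 1.568, -0.576]
wrist_force: [2.5, -2.8, 6.1]
finger_gap: 11.7
```

Emit:
apply_moves(
  plan=[0.075,0,0,0,-0.0189,-0.0065,0,0.075,0,0,0,-0.0189,-0.0065,0,0.075,0,0,0,-0.0189,-0.0065,0,0.075,0,0,0,-0.0189,-0.0065,0,0.075,0,0,0,-0.0189,-0.0065,0],
)

```text
clock: 6.08
eef_pos: [475.4, -64.3, 246.4]
eef_rot: [1.047, 1.568, -0.918]
wrist_force: [-0.7, -5.4, 8.2]
finger_gap: 11.9
```

Run:
```python
from plan import *
s=readout.read_state(); print(s["eef_pos"],phi(),s["wrist_force"],s["finger_gap"],s["joints"])
c=cam("top"); save(c["image"],"t2.png")
```

```text
[475.40448243 -64.2642379  246.3882014 ] -0.3941866682133923 [-0.74997034 -5.36214751  8.15784482] 11.91185130973335 [-0.20968235  0.10959084  1.65388131 -0.00188913  1.3759576   0.18486982]
```

View pics/t2.png

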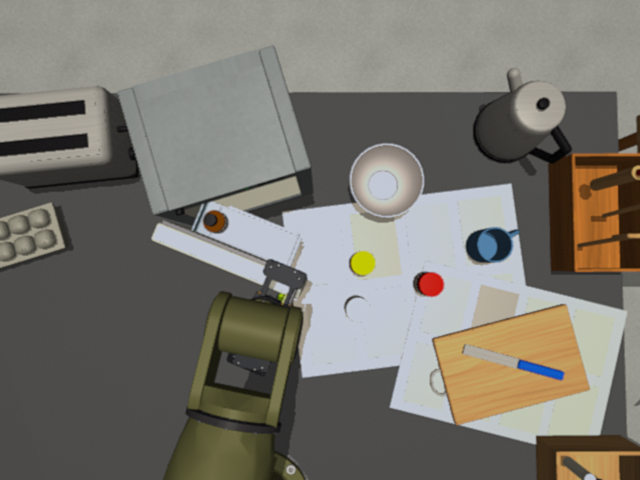

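Emit:
apply_moves(
  plan=[0.075,0,0,0,-0.0189,-0.0065,0,0.075,0,0,0,-0.0189,-0.0065,0,0.075,0,0,0,-0.0189,-0.0065,0,0.075,0,0,0,-0.0189,-0.0065,0,0.075,0,0,0,-0.0189,-0.0065,0],
)

```text
clock: 6.75
eef_pos: [411.3, 12.2, 246.3]
eef_rot: [1.307, 1.569, -1.032]
wrist_force: [-2.8, -4.5, 8.3]
finger_gap: 11.6
```

Emit:
apply_moves(
  plan=[0.075,0,0,0,-0.0189,-0.0065,0,0.075,0,0,0,-0.0189,-0.0065,0,0.075,0,0,0,-0.0189,-0.0065,0,0.075,0,0,0,-0.0189,-0.0065,0,0.075,0,0,0,-0.0189,-0.0065,0],
)

```text
clock: 7.38
eef_pos: [379.8, 107.0, 246.3]
eef_rot: [2.458, 1.57, -0.256]
wrist_force: [-1.8, -2.6, 8.7]
finger_gap: 11.7
```

Emit:
apply_moves(
  plan=[0.05,0,0,0,-0.0127,-0.0042,0,0.03,0,0,0,-0.0076,-0.0024,0,0,0,0,0,0,0,0,0,0,0,0,0,0,0],
)

```text
clock: 7.88
eef_pos: [377.8, 128.3, 246.3]
eef_rot: [-2.488, 1.57, 1.004]
wrist_force: [-7.3, 0.8, 11.5]
finger_gap: 11.8
```

Run:
```python
from plan import *
s=readout.read_state(); print(s["eef_pos"],phi(),s["wrist_force"],s["finger_gap"],s["joints"])
c=cam("top"); save(c["image"],"t3.png")
```

```text
[377.82005193 128.27943599 246.28516515] -1.2204439139642629 [-7.31744192  0.77054819 11.45825489] 11.777914514427742 [ 2.34877126e-01 -8.01132122e-02  1.84656864e+00  8.65255509e-04
  1.37425989e+00  1.45515281e+00]
```

View pics/t3.png

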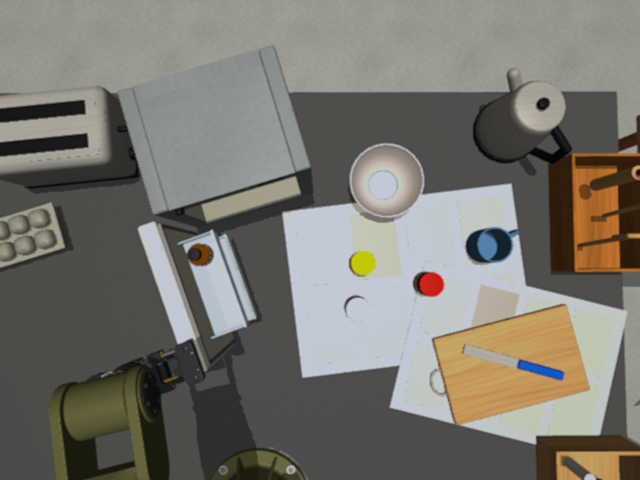

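Emit:
apply_moves(
  plan=[0,0,0,0,0,0,30,0,0,0,0,0,0,30,0,0,0,-0.03,0,0,30,0,0,0,-0.05,0,0,30,0,0,0,-0.06,0,0,30],
)

```text
clock: 8.55
eef_pos: [377.9, 127.8, 386.4]
eef_rot: [-0.144, 1.569, -2.935]
wrist_force: [0.7, -0.2, 0.8]
finger_gap: 28.3
```

Run:
```python
from plan import *
s=readout.read_state(); p=s["eef_pos"]; print(p,phi(),s["finger_gap"])
p[2]=386.
L=line((*p,phi()),(430,-180,386,-0.4),7,50)+line((430,-180,386,-.4),(511,-399,200,0.35),6,98)
r=rows(p,phi(),L)
for x in r: print([float(v) for v in np.round(x,3)])
```

```text
[377.87336849 127.76438194 386.36934214] -1.2203575070017683 28.337865483038446
[np.float64(-0.117), 0, 0, np.float64(-0.0), np.float64(0.0439), np.float64(0.0081), 50, np.float64(-0.117), 0, 0, np.float64(-0.0), np.float64(0.0426), np.float64(0.0132), 50, np.float64(-0.118), 0, 0, np.float64(-0.0), np.float64(0.0407), np.float64(0.018), 50, np.float64(-0.117), 0, 0, np.float64(-0.0), np.float64(0.0384), np.float64(0.0227), 50, np.float64(-0.117), 0, 0, np.float64(-0.0), np.float64(0.0355), np.float64(0.0271), 50]
[np.float64(-0.117), 0, 0, np.float64(-0.0), np.float64(0.032), np.float64(0.031), 50, np.float64(-0.117), 0, 0, np.float64(-0.0), np.float64(0.0282), np.float64(0.0345), 50, np.float64(-0.125), 0, 0, np.float64(0.031), np.float64(0.0267), np.float64(0.0284), 98, np.float64(-0.125), 0, 0, np.float64(0.031), np.float64(0.0229), np.float64(0.0314), 98, np.float64(-0.125), 0, 0, np.float64(0.031), np.float64(0.0188), np.float64(0.0341), 98]
[np.float64(-0.125), 0, 0, np.float64(0.031), np.float64(0.0145), np.float64(0.0361), 98, np.float64(-0.125), 0, 0, np.float64(0.031), np.float64(0.0098), np.float64(0.0377), 98, np.float64(-0.125), 0, 0, np.float64(0.031), np.float64(0.005), np.float64(0.0386), 98]
[-0.117, 0.0, 0.0, -0.0, 0.044, 0.008, 50.0]
[-0.117, 0.0, 0.0, -0.0, 0.043, 0.013, 50.0]
[-0.118, 0.0, 0.0, -0.0, 0.041, 0.018, 50.0]
[-0.117, 0.0, 0.0, -0.0, 0.038, 0.023, 50.0]
[-0.117, 0.0, 0.0, -0.0, 0.036, 0.027, 50.0]
[-0.117, 0.0, 0.0, -0.0, 0.032, 0.031, 50.0]
[-0.117, 0.0, 0.0, -0.0, 0.028, 0.034, 50.0]
[-0.125, 0.0, 0.0, 0.031, 0.027, 0.028, 98.0]
[-0.125, 0.0, 0.0, 0.031, 0.023, 0.031, 98.0]
[-0.125, 0.0, 0.0, 0.031, 0.019, 0.034, 98.0]
[-0.125, 0.0, 0.0, 0.031, 0.014, 0.036, 98.0]
[-0.125, 0.0, 0.0, 0.031, 0.01, 0.038, 98.0]
[-0.125, 0.0, 0.0, 0.031, 0.005, 0.039, 98.0]
```

Emit:
apply_moves(
  plan=[-0.117,0,0,0,0.044,0.008,50,-0.117,0,0,0,0.043,0.013,50,-0.118,0,0,0,0.041,0.018,50,-0.117,0,0,0,0.038,0.023,50,-0.117,0,0,0,0.036,0.027,50],
)

```text
clock: 9.18
eef_pos: [416.2, -94.2, 385.2]
eef_rot: [2.015, 1.571, -0.187]
wrist_force: [0.1, 0.3, -0.4]
finger_gap: 46.8
```

Emit:
apply_moves(
  plan=[-0.117,0,0,0,0.032,0.031,50,-0.117,0,0,0,0.028,0.034,50,-0.125,0,0,0.031,0.027,0.028,98,-0.125,0,0,0.031,0.023,0.031,98,-0.125,0,0,0.031,0.019,0.034,98],
)

```text
clock: 9.8
eef_pos: [472.8, -290.1, 291.1]
eef_rot: [2.553, 1.571, 0.961]
wrist_force: [-0.1, -0.3, 0.1]
finger_gap: 73.1
```

Emit:
apply_moves(
  plan=[-0.125,0,0,0.031,0.014,0.036,98,-0.125,0,0,0.031,0.01,0.038,98,-0.125,0,0,0.031,0.005,0.039,98,0,0,0,0,0,0,98],
)

```text
clock: 10.3
eef_pos: [512.1, -400.0, 195.0]
eef_rot: [-2.623, 1.565, 2.439]
wrist_force: [-0.3, 1.0, -0.3]
finger_gap: 92.2
```

Run:
```python
from plan import *
c=cam("wrist"); s=readout.read_state(); print(s["eef_pos"],phi(),s["finger_gap"]); save(c["image"],"w3.png")
for b in blobs(c["image"],(0,200,100),(8,255,255)): print(b,onz(c,*b[0],80))
t=cam("top"); save(t["image"],"t4.png",(110,150,330,400),2.4)
sc=cam("scene"); save(sc["image"],"s4.png",(240,150,480,390),2.4)
```

```text
[ 512.56795995 -399.15608584  197.4649982 ] 0.34794654893300225 91.87311849133737
```

View pics/w3.png

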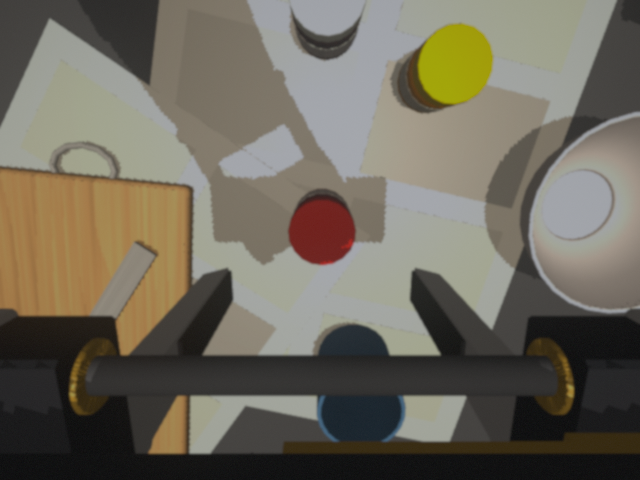

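View pics/t4.png

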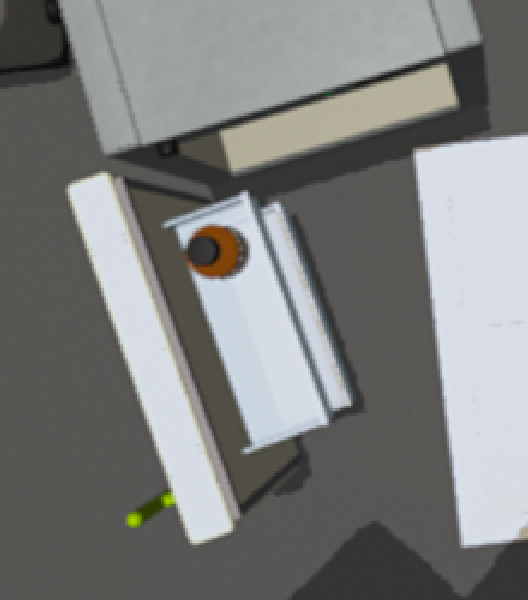

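View pics/s4.png

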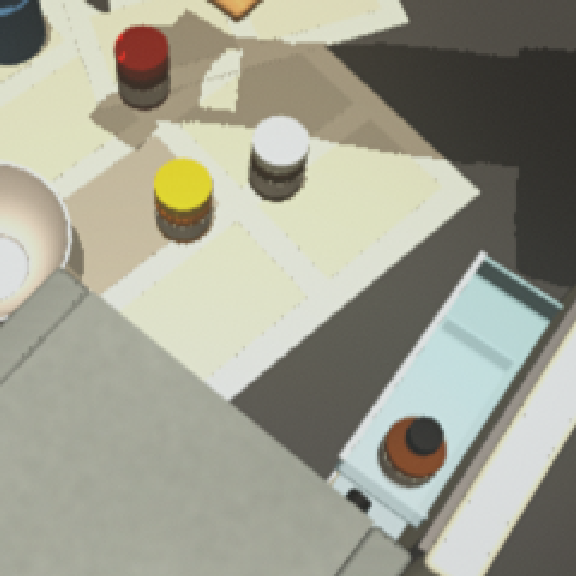

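```bash
cat > door.py <<'E'
from h import *
H=np.array([645.1,140.7])+np.array([-1.0,1.2])
def dp(th,x,y):
    a=0.289-th; return H+x*np.array([np.cos(a),np.sin(a)])+y*np.array([-np.sin(a),np.cos(a)])
def loc(th,P):
    a=0.289-th; d=np.array(P)[:2]-H; return np.array([d[0]*np.cos(a)+d[1]*np.sin(a),-d[0]*np.sin(a)+d[1]*np.cos(a)])
E
python3 - <<'E'
from plan import *; from door import *
t=cam("top"); s=cam("scene"); w=cam("wrist")
T=lambda a:(a[0]/2.4+110,a[1]/2.4+150)
S=lambda a:(a[0]/2.4+240,a[1]/2.4+150)
th=1.51
print("handle end", dp(th,-77,-255))
def show(n,P): print(n,P.round(1),"local",loc(th,P).round(1))
show("cap",onz(t,*T((204,250)),270)); show("cap s",onz(s,*S((425,435)),270)); print(tri(t,T((204,250)),s,S((425,435))))
for n,a,b in [("front-free",(327,423),(482,253)),("back-free",(248,452),(562,305)),("front-hinge",(248,193),(345,458)),("back-hinge",(172,226),(418,520))]:
    show(n,onz(t,*T(a),224)); show(n+" s",onz(s,*S(b),224))
for a in [(68,187),(108,174),(236,518),(193,544)]: show("door",onz(t,*T(a),296))
show("bar",onz(t,*T((134,520)),290))
im=w["image"]; h=cv2.cvtColor(im,cv2.COLOR_RGB2HSV); m=cv2.inRange(h,(0,150,90),(10,255,255))|cv2.inRange(h,(172,150,90),(180,255,255))
m[:, :220]=0; m[:, 420:]=0; m[290:]=0
cs,_=cv2.findContours(m,0,2); k=max(cs,key=cv2.contourArea); (u,v),r=cv2.minEnclosingCircle(k); print(u,v,r,onz(w,u,v,80))
e=cv2.fitEllipse(k);print(e,onz(w,*e[0],80))
E
```

```text
handle end [378.15375563 126.8469238 ]
cap [576.9  79.8 270. ] local [ 35.3 -84.4]
cap s [579.3  85.7 270. ] local [ 30.6 -80.2]
(array([576.31509436,  83.84278716, 257.93330989]), np.float64(2.42306748563698))
front-free [438.3  -7.9 224. ] local [  70.2 -244.7]
front-free s [439.3  -5.2 224. ] local [  68.  -242.8]
back-free [415.4  55.5 224. ] local [   2.8 -244.5]
back-free s [416.4  60.5 224. ] local [  -1.6 -241.8]
front-hinge [623.9  56.6 224. ] local [ 73.2 -48.3]
front-hinge s [621.9  63.7 224. ] local [ 65.8 -47.6]
back-hinge [597.3 117.9 224. ] local [  6.5 -52.2]
back-hinge s [605.3 125.2 224. ] local [  2.4 -42.2]
door [623.9 174.8 296. ] local [-37.8  -7.7]
door [633.6 145.  296. ] local [-6.6 -8.8]
door [378.4  48.  296. ] local [  -2.8 -281.8]
door [359.6  79.6 296. ] local [ -39.  -288.7]
bar [376.  125.2 290. ] local [ -76.2 -257.6]
319.0 229.77777099609375 32.07197189331055 [ 511.84204479 -398.23352256   80.        ]
((318.9129638671875, 229.66259765625), (61.55859375, 62.765235900878906), 104.7552261352539) [ 511.74048135 -398.16576244   80.        ]
```

Emit:
apply_moves(
  plan=[0,0,0,0.05,0,-0.001,98,0,0,0,0.045,0,0,98,0,0,0,0.035,0,0,98,0,0,0,0.02,0,0,98,0,0,0,0,0,0,98],
)

```text
clock: 11.22
eef_pos: [512.6, -397.6, 49.0]
eef_rot: [-2.653, 1.57, 2.41]
wrist_force: [0.6, 0.2, 0.9]
finger_gap: 92.1
```

Emit:
apply_moves(
  plan=[0,0,0,0,0,0,50,0,0,0,0,0,0,40,0,0,0,0,0,0,40,0,0,0,0,0,0,40],
  force=25,
)

```text
clock: 11.72
eef_pos: [512.7, -398.1, 49.6]
eef_rot: [0.18, 1.57, -1.041]
wrist_force: [0.4, 0.6, -0.7]
finger_gap: 55.7
```

Emit:
apply_moves(
  plan=[0,0,0,-0.01,0,0,40,0,0,0,-0.03,0,0,40,0,0,0,-0.045,0,0,40,0,0,0,-0.05,0,0,40,0,0,0,-0.05,0,0,40],
)

```text
clock: 12.35
eef_pos: [512.4, -397.7, 236.4]
eef_rot: [1.747, 1.571, 0.526]
wrist_force: [0.3, 0.3, -2.1]
finger_gap: 55.3
```

Emit:
apply_moves(
  plan=[0,0,0,-0.05,0,0,40,0,0,0,-0.045,0,0,40,0,0,0,-0.02,0,0,40,0,0,0,0,0,0,40],
)

```text
clock: 12.85
eef_pos: [512.8, -398.0, 350.9]
eef_rot: [0.525, 1.568, -0.696]
wrist_force: [-0.7, 0.2, -3.1]
finger_gap: 55.4
```

Run:
```python
from plan import *; from door import *
s=readout.read_state(); p=s["eef_pos"]; print(p,phi(),s["finger_gap"],s["wrist_force"],s["joints"])
g=dp(1.51,33,-168); print(g)
r=rows(p,phi(),line((*p,phi()),(g[0]+5,g[1]-10,p[2],0.35),13,40))
```

```text
[ 512.77177719 -397.99277272  350.87903613] 0.3500474371703625 55.39536167397328 [-0.65337109  0.15972062 -3.10035869] [-7.16473027e-01  4.87504877e-01  9.35302798e-01  5.64506416e-05
  1.71611002e+00 -1.06651066e+00]
[497.58296823  53.32370858]
[np.float64(0.0), 0, 0, np.float64(-0.0), np.float64(0.0109), np.float64(-0.0322), 40, np.float64(0.0), 0, 0, np.float64(-0.0), np.float64(0.0109), np.float64(-0.0321), 40, np.float64(0.0), 0, 0, np.float64(-0.0), np.float64(0.0109), np.float64(-0.0322), 40, np.float64(0.0), 0, 0, np.float64(-0.0), np.float64(0.0109), np.float64(-0.0321), 40, np.float64(0.0), 0, 0, np.float64(-0.0), np.float64(0.0109), np.float64(-0.0322), 40]
[np.float64(0.0), 0, 0, np.float64(-0.0), np.float64(0.0109), np.float64(-0.0321), 40, np.float64(0.0), 0, 0, np.float64(-0.0), np.float64(0.0109), np.float64(-0.0322), 40, np.float64(0.0), 0, 0, np.float64(-0.0), np.float64(0.0109), np.float64(-0.0322), 40, np.float64(0.0), 0, 0, np.float64(-0.0), np.float64(0.011), np.float64(-0.0321), 40, np.float64(0.0), 0, 0, np.float64(-0.0), np.float64(0.0109), np.float64(-0.0322), 40]
[np.float64(0.0), 0, 0, np.float64(-0.0), np.float64(0.0109), np.float64(-0.0321), 40, np.float64(0.0), 0, 0, np.float64(-0.0), np.float64(0.0109), np.float64(-0.0322), 40, np.float64(0.0), 0, 0, np.float64(-0.0), np.float64(0.0109), np.float64(-0.0321), 40]
```

Emit:
apply_moves(
  plan=[0,0,0,0,0.006,-0.018,40,0,0,0,0,0.011,-0.032,40,0,0,0,0,0.011,-0.032,40,0,0,0,0,0.011,-0.032,40,0,0,0,0,0.011,-0.032,40],
)

```text
clock: 13.48
eef_pos: [509.1, -242.4, 347.8]
eef_rot: [-2.44, 1.569, 2.622]
wrist_force: [0.9, -1.2, -2.2]
finger_gap: 55.8
```

Emit:
apply_moves(
  plan=[0,0,0,0,0.011,-0.032,40,0,0,0,0,0.011,-0.032,40,0,0,0,0,0.011,-0.032,40,0,0,0,0,0.011,-0.032,40,0,0,0,0,0.011,-0.032,40],
)

```text
clock: 14.1
eef_pos: [505.8, -73.3, 347.9]
eef_rot: [-2.169, 1.569, 2.893]
wrist_force: [0.7, 0.6, -3.2]
finger_gap: 55.7
```

Emit:
apply_moves(
  plan=[0,0,0,0,0.011,-0.032,40,0,0,0,0,0.011,-0.032,40,0,0,0,0,0.011,-0.032,40,0,0,0,0,0.005,-0.014,40,0,0,0,0,0,0,40],
)

```text
clock: 14.72
eef_pos: [504.2, 42.1, 348.6]
eef_rot: [-1.785, 1.57, -3.005]
wrist_force: [0.2, -0.6, -1.6]
finger_gap: 55.6
```

Run:
```python
from plan import *; from door import *
c=cam("wrist"); s=readout.read_state(); p=s["eef_pos"]; print(p,phi(),s["finger_gap"],s["wrist_force"],s["joints"]); print(loc(1.51,p))
save(c["image"],"w5.png"); save(cam("top")["image"],"t5.png"); save(cam("scene")["image"],"s5.png",(240,100,540,390),2)
for x,y in ((0,-238),(68,-238),(68,-48),(0,-48)): print(proj(c,(*dp(1.51,x,y),224)))
```

```text
[504.28041223  41.44802799 348.72020919] 0.3503204749317026 55.65821206680371 [-0.29221626 -0.18609466 -2.28239805] [ 9.75589245e-03  1.32572779e-01  1.39677638e+00 -2.72092116e-04
  1.61306526e+00 -3.40575961e-01]
[  46.45177687 -165.77800888]
(np.float64(231.87458831690282), np.float64(174.80915123091026))
(np.float64(236.52701916206235), np.float64(255.02647786237455))
(np.float64(458.35591414570473), np.float64(255.2289114046112))
(np.float64(466.07929314926366), np.float64(175.0028857987011))
```

View pics/w5.png

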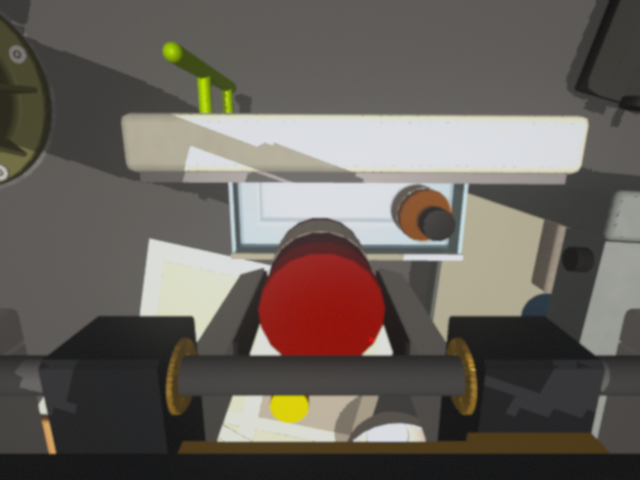

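View pics/s5.png

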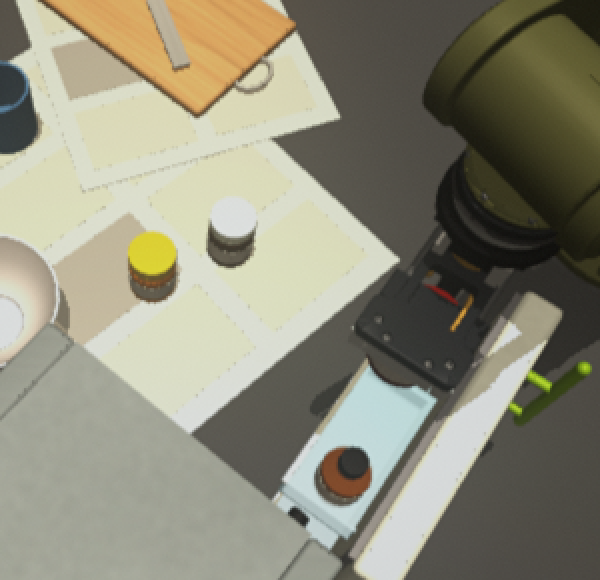

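Run:
```python
from plan import *; from door import *
im=cv2.imread("pics/w5.png"); cv2.imwrite("pics/w5z.png",cv2.resize(im[100:300,200:480],None,fx=2.8,fy=2.8))
c=cam("wrist")
for x,y,z in ((0,-10,296),(-42,-10,296),(0,-276,296),(71,-238,224),(33,-80,270)): print(proj(c,(*dp(1.51,x,y),z)))
```

```text
(np.float64(571.0163847609739), np.float64(182.27654849885909))
(np.float64(582.6921348888876), np.float64(111.26348806268936))
(np.float64(143.90893556786108), np.float64(182.8067514785979))
(np.float64(236.93292213957875), np.float64(257.06607218540853))
(np.float64(441.2633594501218), np.float64(225.1765202504299))
```

View pics/w5z.png

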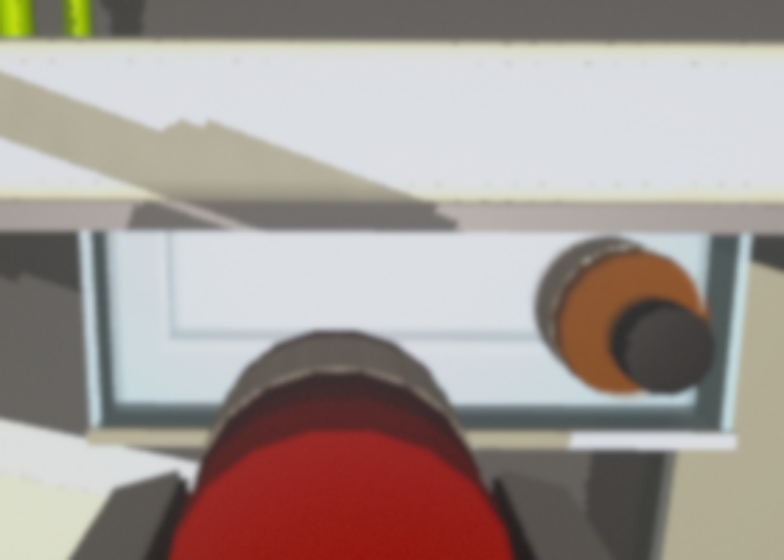

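Emit:
apply_moves(
  plan=[0,0,0,0,-0.002,-0.0125,40,0,0,0,0.03,0,0,40,0,0,0,0.025,0,0,40,0,0,0,0.01,0,0,40,0,0,0,0,0,0,40],
)

```text
clock: 15.55
eef_pos: [498.1, 53.0, 284.4]
eef_rot: [-1.947, 1.57, 3.115]
wrist_force: [0.0, 0.1, -2.2]
finger_gap: 55.8
```

Run:
```python
from plan import *; from door import *
c=cam("wrist"); s=readout.read_state(); p=s["eef_pos"]; print(p,phi(),s["finger_gap"],s["wrist_force"]); print(loc(1.51,p))
save(c["image"],"w6.png",(160,100,500,340),2.3)
```

```text
[498.33753673  52.98697813 285.06015683] 0.3499612947775564 55.64121224975867 [-0.30462189  0.64812688 -2.34761665]
[  33.57493442 -167.40652596]
```

View pics/w6.png

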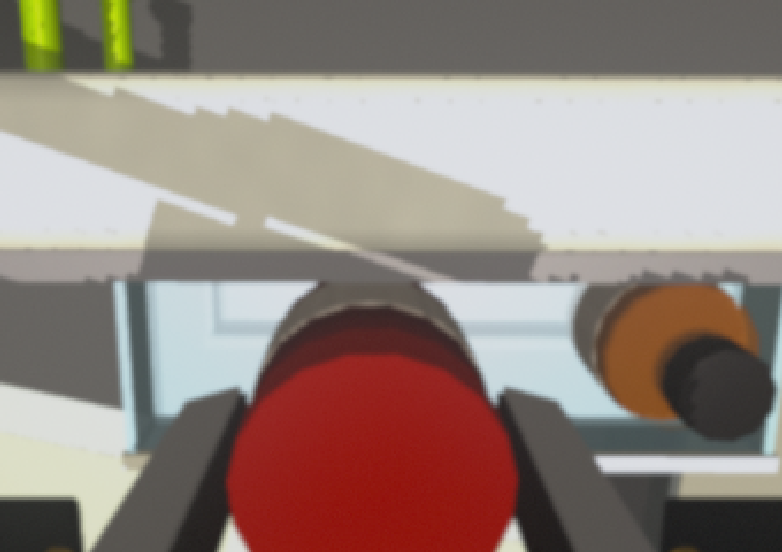

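Emit:
apply_moves(
  plan=[0,0,0,0.01,0,0.0005,40,0,0,0,0.01,0,0,40,0,0,0,0.01,0,0,40,0,0,0,0.008,0,0,40,0,0,0,0,0,0,40],
)

```text
clock: 16.23
eef_pos: [498.2, 52.4, 245.6]
eef_rot: [-1.884, 1.57, -3.105]
wrist_force: [0.2, -0.5, -2.8]
finger_gap: 55.3
```

Emit:
apply_moves(
  plan=[0,0,0,0.002,0,0,40,0,0,0,0.002,0,0,40,0,0,0,0,0,0,40],
)

```text
clock: 16.6
eef_pos: [498.4, 52.4, 242.2]
eef_rot: [-0.191, 1.571, -1.412]
wrist_force: [-0.6, -0.3, -2.4]
finger_gap: 55.8
```

Emit:
apply_moves(
  plan=[0,0,0,0.001,0,0,40,0,0,0,0.001,0,0,40,0,0,0,0,0,0,40],
)

```text
clock: 16.98
eef_pos: [498.3, 52.4, 240.2]
eef_rot: [-1.874, 1.571, -3.095]
wrist_force: [-0.6, -0.5, -2.6]
finger_gap: 55.6
```

Emit:
apply_moves(
  plan=[0,0,0,0.001,0,0,40,0,0,0,0,0,0,40],
)

```text
clock: 17.23
eef_pos: [498.4, 52.4, 239.5]
eef_rot: [1.131, 1.57, -0.09]
wrist_force: [-0.8, -1.0, 1.2]
finger_gap: 55.7
```

Emit:
apply_moves(
  plan=[0,0,0,0,0,0,62,0,0,0,0,0,0,66,0,0,0,0,0,0,78,0,0,0,0,0,0,78,0,0,0,0,0,0,78],
)

```text
clock: 17.85
eef_pos: [498.4, 52.4, 239.3]
eef_rot: [1.123, 1.571, -0.098]
wrist_force: [0.9, -0.3, 0.7]
finger_gap: 73.3
```

Emit:
apply_moves(
  plan=[0,0,0,-0.01,0,0,78,0,0,0,-0.03,0,0,78,0,0,0,-0.05,0,0,78,0,0,0,-0.05,0,0,78,0,0,0,0,0,0,78],
)

```text
clock: 18.48
eef_pos: [498.9, 52.5, 383.4]
eef_rot: [1.249, 1.564, 0.029]
wrist_force: [0.7, 0.1, -0.6]
finger_gap: 72.9
```

Run:
```python
from plan import *; from door import *
c=cam("wrist"); s=readout.read_state(); p=s["eef_pos"]; print(p,phi(),s["finger_gap"],s["wrist_force"]); print(loc(1.51,p))
save(c["image"],"w7.png")
for b in blobs(c["image"],(0,180,80),(8,255,255),200): print(b,loc(1.51,onz(c,*b[0],270)))
```

```text
[498.5636844   52.4311991  380.68589025] 0.34997708646036685 73.17548297028257 [-0.03225257  0.34702376 -2.24661253]
[  34.17455914 -167.3845423 ]
((np.float64(321.2), np.float64(232.1)), [288, 202, 62, 64, 2558]) [  33.79276585 -166.00376832]
```

View pics/w7.png

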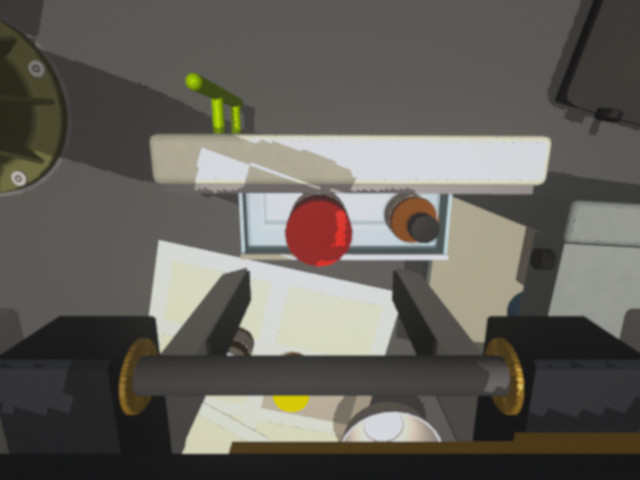

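Run:
```python
from plan import *; from door import *
s=readout.read_state(); p=s["eef_pos"]
r=rows(p,phi(),line((*p,phi()),(377.9,127.9,386,-1.2204),11,30))
for x in r: print([float(v) for v in np.round(x,3)])
```

```text
[np.float64(0.143), 0, 0, np.float64(-0.0005), np.float64(-0.008), np.float64(-0.0102), 30, np.float64(0.143), 0, 0, np.float64(-0.0005), np.float64(-0.0093), np.float64(-0.009), 30, np.float64(0.142), 0, 0, np.float64(-0.0004), np.float64(-0.0105), np.float64(-0.0075), 30, np.float64(0.143), 0, 0, np.float64(-0.0005), np.float64(-0.0115), np.float64(-0.006), 30, np.float64(0.143), 0, 0, np.float64(-0.0005), np.float64(-0.0122), np.float64(-0.0043), 30]
[np.float64(0.143), 0, 0, np.float64(-0.0005), np.float64(-0.0127), np.float64(-0.0025), 30, np.float64(0.142), 0, 0, np.float64(-0.0005), np.float64(-0.0129), np.float64(-0.0007), 30, np.float64(0.143), 0, 0, np.float64(-0.0005), np.float64(-0.0129), np.float64(0.0012), 30, np.float64(0.143), 0, 0, np.float64(-0.0004), np.float64(-0.0126), np.float64(0.0029), 30, np.float64(0.143), 0, 0, np.float64(-0.0005), np.float64(-0.012), np.float64(0.0048), 30]
[np.float64(0.142), 0, 0, np.float64(-0.0005), np.float64(-0.0112), np.float64(0.0064), 30]
[0.143, 0.0, 0.0, -0.0, -0.008, -0.01, 30.0]
[0.143, 0.0, 0.0, -0.0, -0.009, -0.009, 30.0]
[0.142, 0.0, 0.0, -0.0, -0.01, -0.008, 30.0]
[0.143, 0.0, 0.0, -0.0, -0.012, -0.006, 30.0]
[0.143, 0.0, 0.0, -0.0, -0.012, -0.004, 30.0]
[0.143, 0.0, 0.0, -0.0, -0.013, -0.002, 30.0]
[0.142, 0.0, 0.0, -0.0, -0.013, -0.001, 30.0]
[0.143, 0.0, 0.0, -0.0, -0.013, 0.001, 30.0]
[0.143, 0.0, 0.0, -0.0, -0.013, 0.003, 30.0]
[0.143, 0.0, 0.0, -0.0, -0.012, 0.005, 30.0]
[0.142, 0.0, 0.0, -0.0, -0.011, 0.006, 30.0]
```

Emit:
apply_moves(
  plan=[0.143,0,0,0,-0.008,-0.01,30,0.143,0,0,0,-0.009,-0.009,30,0.142,0,0,0,-0.01,-0.008,30,0.143,0,0,0,-0.012,-0.006,30,0.143,0,0,0,-0.012,-0.004,30],
)

```text
clock: 19.15
eef_pos: [443.3, 87.0, 378.0]
eef_rot: [-1.101, 1.569, -3.041]
wrist_force: [0.2, -0.2, -0.2]
finger_gap: 29.6
```

Emit:
apply_moves(
  plan=[0.143,0,0,0,-0.013,-0.002,30,0.142,0,0,0,-0.013,-0.001,30,0.143,0,0,0,-0.013,0.001,30,0.143,0,0,0,-0.013,0.003,30,0.143,0,0,0,-0.012,0.005,30],
)

```text
clock: 19.77
eef_pos: [387.6, 121.6, 378.1]
eef_rot: [-0.28, 1.569, -2.933]
wrist_force: [0.8, -0.0, -0.6]
finger_gap: 28.0
```

Emit:
apply_moves(
  plan=[0.142,0,0,0,-0.011,0.006,30,0,0,0,0.03,0,0,30,0,0,0,0,0,0,30],
)

```text
clock: 20.15
eef_pos: [376.9, 128.1, 347.2]
eef_rot: [-0.114, 1.566, -2.905]
wrist_force: [0.4, 0.4, -0.2]
finger_gap: 28.3
```

Run:
```python
from plan import *; from door import *
c=cam("wrist"); s=readout.read_state(); p=s["eef_pos"]; print(p,phi(),s["finger_gap"],s["wrist_force"]); print(loc(1.51,p))
print(proj(c,(378,127.5,290)))
save(c["image"],"w8.png")
```

```text
[377.39127665 128.16215948 348.70113457] -1.2197168994732748 28.12050751155922 [ 0.06751466 -0.66924157  0.53268008]
[ -78.49689482 -255.2655654 ]
(np.float64(322.0644733564157), np.float64(252.22274872506847))
```

View pics/w8.png

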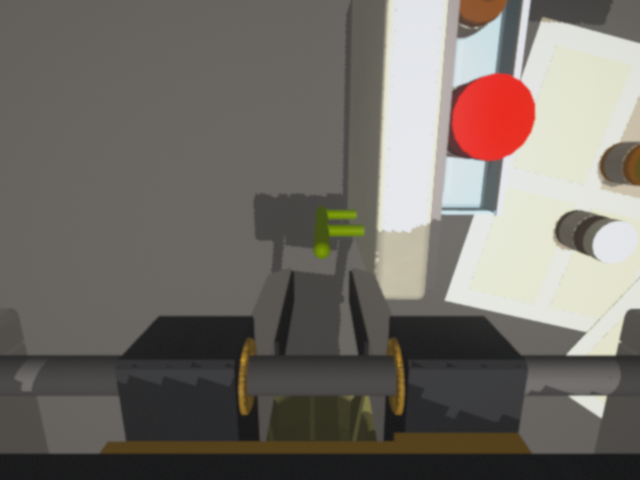

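Bar top at (322,251), centred between the fingers; the jar and bottle stand in the rack. Descending and gripping.

Emit:
apply_moves(
  plan=[0,0,0,0.035,0,0,30,0,0,0,0.035,0,0,30,0,0,0,0.022,0,0,30,0,0,0,0.01,0,0,30,0,0,0,0,0,0,30],
)

```text
clock: 20.82
eef_pos: [378.0, 128.2, 247.7]
eef_rot: [0.892, 1.571, -1.899]
wrist_force: [-0.3, 0.6, -0.2]
finger_gap: 27.9
```

Emit:
apply_moves(
  plan=[0,0,0,0,0,0,0,0,0,0,0,0,0,0,0,0,0,0,0,0,0],
  force=12,
)

```text
clock: 21.2
eef_pos: [378.1, 128.3, 247.9]
eef_rot: [3.015, 1.57, 0.224]
wrist_force: [-1.1, -0.8, 5.4]
finger_gap: 11.8
```

Run:
```python
from plan import *; from door import *
s=readout.read_state(); p=s["eef_pos"]; print(p,phi(),s["finger_gap"],s["wrist_force"])
ths=list(1.51-np.cumsum([0.02,0.035]+[0.055]*22))
r=rows(p,phi(),[(*dp(t,-77,-255),p[2],0.289-t,0) for t in ths])
```

```text
[378.05017934 128.31370763 247.93350581] -1.2200519466288577 11.760371805583361 [-1.1353827  -0.80015089  5.43959902]
[np.float64(-0.019), 0, 0, np.float64(-0.0), np.float64(0.0065), np.float64(0.0019), 0, np.float64(-0.035), 0, 0, np.float64(-0.0), np.float64(0.009), np.float64(0.0025), 0, np.float64(-0.055), 0, 0, np.float64(-0.0), np.float64(0.0141), np.float64(0.0039), 0, np.float64(-0.055), 0, 0, np.float64(-0.0), np.float64(0.0142), np.float64(0.0038), 0, np.float64(-0.055), 0, 0, np.float64(-0.0), np.float64(0.0141), np.float64(0.0039), 0]
[np.float64(-0.055), 0, 0, np.float64(-0.0), np.float64(0.0141), np.float64(0.0038), 0, np.float64(-0.055), 0, 0, np.float64(-0.0), np.float64(0.0142), np.float64(0.0039), 0, np.float64(-0.055), 0, 0, np.float64(-0.0), np.float64(0.0141), np.float64(0.0038), 0, np.float64(-0.055), 0, 0, np.float64(-0.0), np.float64(0.0141), np.float64(0.0039), 0, np.float64(-0.055), 0, 0, np.float64(-0.0), np.float64(0.0142), np.float64(0.0038), 0]
[np.float64(-0.055), 0, 0, np.float64(-0.0), np.float64(0.0141), np.float64(0.0039), 0, np.float64(-0.055), 0, 
[... 409 characters left out ...]
 0, np.float64(-0.055), 0, 0, np.float64(-0.0), np.float64(0.0141), np.float64(0.0038), 0, np.float64(-0.055), 0, 0, np.float64(-0.0), np.float64(0.0141), np.float64(0.0039), 0, np.float64(-0.055), 0, 0, np.float64(-0.0), np.float64(0.0142), np.float64(0.0038), 0, np.float64(-0.055), 0, 0, np.float64(-0.0), np.float64(0.0141), np.float64(0.0039), 0]
[np.float64(-0.055), 0, 0, np.float64(-0.0), np.float64(0.0142), np.float64(0.0038), 0, np.float64(-0.055), 0, 0, np.float64(-0.0), np.float64(0.0141), np.float64(0.0039), 0, np.float64(-0.055), 0, 0, np.float64(-0.0), np.float64(0.0141), np.float64(0.0038), 0, np.float64(-0.055), 0, 0, np.float64(-0.0), np.float64(0.0142), np.float64(0.0039), 0]
```

Emit:
apply_moves(
  plan=[-0.02,0,0,0,0.005,0.0015,0,-0.035,0,0,0,0.009,0.0025,0,-0.055,0,0,0,0.0141,0.0038,0,-0.055,0,0,0,0.0141,0.0038,0,-0.055,0,0,0,0.0141,0.0038,0],
)

```text
clock: 21.82
eef_pos: [387.5, 70.5, 247.9]
eef_rot: [-2.804, 1.57, 0.91]
wrist_force: [-2.4, 1.1, 7.6]
finger_gap: 11.4
```

Emit:
apply_moves(
  plan=[-0.055,0,0,0,0.0141,0.0038,0,-0.055,0,0,0,0.0141,0.0038,0,-0.055,0,0,0,0.0141,0.0038,0,-0.055,0,0,0,0.0141,0.0038,0,-0.055,0,0,0,0.0141,0.0038,0],
)

```text
clock: 22.45
eef_pos: [416.8, 3.5, 247.9]
eef_rot: [-0.151, 1.57, -2.444]
wrist_force: [-6.0, -1.5, 9.6]
finger_gap: 11.5
```

Emit:
apply_moves(
  plan=[-0.055,0,0,0,0.0141,0.0038,0,-0.055,0,0,0,0.0141,0.0038,0,-0.055,0,0,0,0.0141,0.0038,0,-0.055,0,0,0,0.0141,0.0038,0,-0.055,0,0,0,0.0141,0.0038,0],
)

```text
clock: 23.08
eef_pos: [463.2, -53.0, 247.9]
eef_rot: [-0.118, 1.569, -2.137]
wrist_force: [-7.4, -5.1, 8.5]
finger_gap: 11.6
```

Run:
```python
from plan import *; from door import *
s=readout.read_state(); p=s["eef_pos"]; print(p,phi(),s["finger_gap"],s["wrist_force"], [dp(t,-77,-255) for t in (0.289-phi(),)])
save(cam("top")["image"],"t6.png",(110,130,430,370),2.4)
```

```text
[463.23489027 -53.01123685 247.90682054] -0.44836360672752823 11.571717329207473 [-7.36297365 -5.10449283  8.54202411] [array([464.17053529, -54.51636319])]
```

View pics/t6.png

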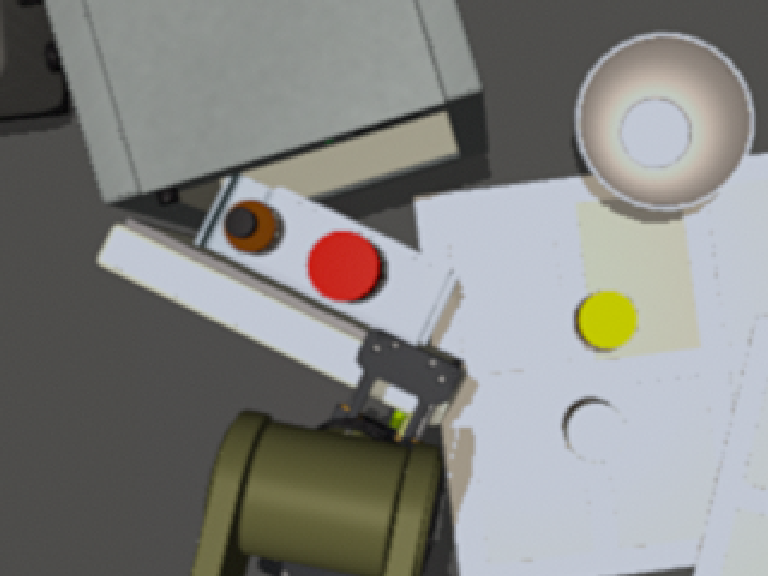

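Emit:
apply_moves(
  plan=[-0.055,0,0,0,0.0141,0.0038,0,-0.055,0,0,0,0.0141,0.0038,0,-0.055,0,0,0,0.0141,0.0038,0,-0.055,0,0,0,0.0141,0.0038,0,-0.055,0,0,0,0.0141,0.0038,0],
)

```text
clock: 23.75
eef_pos: [523.4, -94.7, 247.9]
eef_rot: [-0.137, 1.568, -1.882]
wrist_force: [-5.3, -6.6, 7.9]
finger_gap: 11.4
```

Emit:
apply_moves(
  plan=[-0.055,0,0,0,0.0141,0.0038,0,-0.055,0,0,0,0.0141,0.0038,0,-0.05,0,0,0,0.0129,0.0036,0,-0.045,0,0,0,0.0116,0.0032,0,-0.04,0,0,0,0.0103,0.003,0],
)

```text
clock: 24.38
eef_pos: [585.0, -116.7, 247.9]
eef_rot: [-0.002, 1.569, -1.502]
wrist_force: [-3.7, -7.7, 5.7]
finger_gap: 11.5
```

Emit:
apply_moves(
  plan=[-0.035,0,0,0,0.009,0.0026,0,-0.03,0,0,0,0.0077,0.0022,0,-0.03,0,0,0,0.0077,0.0022,0,-0.03,0,0,0,0.0077,0.0022,0,-0.02,0,0,0,0.005,0.0015,0],
)

```text
clock: 25.0
eef_pos: [623.2, -122.5, 247.9]
eef_rot: [0.062, 1.569, -1.294]
wrist_force: [-2.6, -5.9, 6.2]
finger_gap: 11.8
```

Run:
```python
from plan import *; from door import *
s=readout.read_state(); p=s["eef_pos"]; print(p,phi(),s["finger_gap"],s["wrist_force"])
for t in (0,0.03,.06,.09,.12): print(t,dp(t,-77,-255))
```

```text
[ 623.1848034  -122.46531201  247.93972197] 0.21521405724062775 11.849456724531523 [-2.5941058  -5.93813253  6.17063119]
0 [ 642.96666896 -124.46950944]
0.03 [ 634.97729224 -124.31565732]
0.06 [ 626.99612535 -123.92222908]
0.09 [ 619.03035079 -123.28957877]
0.12 [ 611.08713722 -122.41827574]
```

Emit:
apply_moves(
  plan=[-0.02,0,0,0,0.0052,0.0014,0,-0.02,0,0,0,0.0052,0.0014,0,-0.015,0,0,0,0.004,0.001,0,-0.015,0,0,0,0.004,0.001,0,0,0,0,0,0,0,0],
)

```text
clock: 25.62
eef_pos: [642.4, -123.1, 247.9]
eef_rot: [0.225, 1.568, -1.062]
wrist_force: [2.0, -9.1, 4.0]
finger_gap: 11.5
```

Emit:
apply_moves(
  plan=[0,0,0,0,0.001,0.0,0,0,0,0,0,0.001,0,0,0,0,0,0,0,0,0],
)

```text
clock: 26.0
eef_pos: [642.5, -123.1, 247.9]
eef_rot: [-1.064, 1.566, -2.351]
wrist_force: [-14.9, -11.9, 8.6]
finger_gap: 11.8
```

Emit:
apply_moves(
  plan=[0,0,0,0,0,0,28,0,0,0,0,0,0,28,0,0,0,0,0,0,28],
)

```text
clock: 26.38
eef_pos: [644.0, -120.6, 247.0]
eef_rot: [-2.466, 1.571, 2.531]
wrist_force: [-0.1, 0.1, 0.5]
finger_gap: 26.5
```

Emit:
apply_moves(
  plan=[0,0,0,-0.02,0,0,28,0,0,0,-0.04,0,0,28,0,0,0,-0.06,0,0,28,0,0,0,-0.03,0,0,28,0,0,0,0,0,0,28],
)

```text
clock: 27.0
eef_pos: [644.3, -120.7, 399.3]
eef_rot: [1.054, 1.567, -0.232]
wrist_force: [-0.5, -0.4, 0.2]
finger_gap: 26.6
```

Emit:
apply_moves(
  plan=[0,0,0,0,-0.03,0,28,0,0,0,0,-0.05,0,28,0,0,0,0,-0.06,0,28,0,0,0,0,-0.06,0,28,0,0,0,0,-0.03,0,28],
)

```text
clock: 27.62
eef_pos: [420.8, -185.6, 396.1]
eef_rot: [-2.222, 1.57, 2.775]
wrist_force: [1.0, 0.0, 0.5]
finger_gap: 26.5
```

Run:
```python
from plan import *
s=readout.read_state(); print(s["eef_pos"],s["wrist_force"],s["finger_gap"])
t=cam("top"); save(t["image"],"t7.png"); save(cam("scene")["image"],"s7.png"); 
a=cv2.imread("pics/top0.png"); d=cv2.absdiff(a,t["image"][:,:,::-1].copy()); cv2.imwrite("pics/d7.png",np.hstack([cv2.resize(a[30:260,110:330],None,fx=1.8,fy=1.8),cv2.resize(t["image"][30:260,110:330,::-1],None,fx=1.8,fy=1.8)]))
for nm,lo,hi in [("yel",(25,180,120),(33,255,255)),("green",(34,120,60),(60,255,255)),("blue",(95,80,40),(110,255,255))]:
    print(nm,blobs(t["image"],lo,hi))
```

```text
[ 420.81209492 -185.62781075  396.14454711] [1.03882199 0.0463367  0.5052824 ] 26.504459199632286
yel [((np.float64(362.2), np.float64(262.9)), [351, 252, 24, 23, 441])]
green [((np.float64(304.1), np.float64(212.3)), [300, 203, 10, 20, 102])]
blue [((np.float64(490.7), np.float64(244.5)), [467, 228, 52, 34, 1323]), ((np.float64(540.3), np.float64(369.4)), [519, 361, 44, 18, 310])]
```

View pics/d7.png

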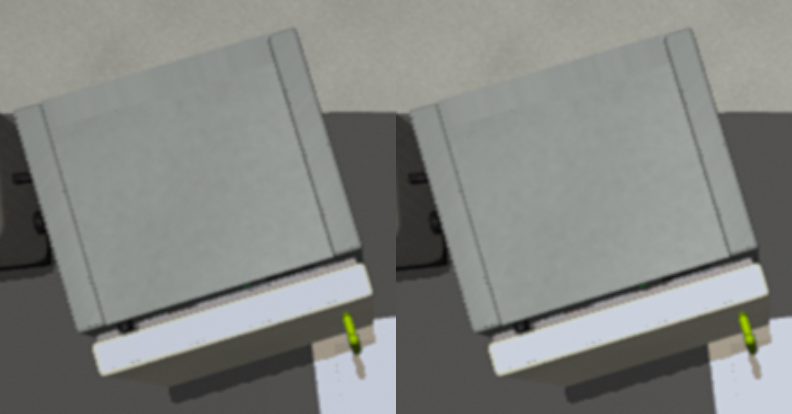

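View pics/s7.png

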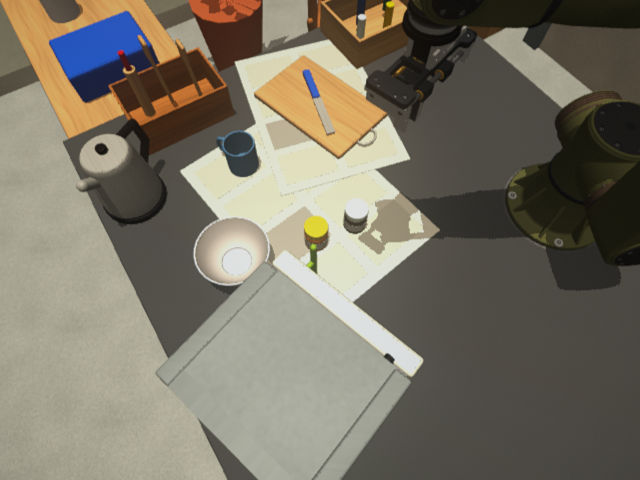

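Emit:
apply_moves(
  plan=[0,0,0,0,0,0,28,0,0,0,0,0,0,28,0,0,0,0,0,0,28],
)

```text
clock: 28.1
eef_pos: [423.8, -185.2, 396.7]
eef_rot: [-2.36, 1.57, 2.638]
wrist_force: [0.2, -0.0, -1.1]
finger_gap: 26.3
```

```bash
python3 -c "
from cell import ticket
print(ticket.sign_off())"
```

```text
the job is handed in; nothing more can be done
None
```

I swung the door open by its handle to about 1.51 rad and set the red-lidded jar upright in the upper rack. I then shut the door slowly by the handle and handed the job in at 28.1 s; no verdict was reported.

**Jar:** after I let go, the wrist camera put it at about x 34, y −166 mm in the door's frame. That is roughly 0 and −23 mm from the rack's centre. Jar and bottle were both standing in the rack in the last picture of them, taken with the door half shut. They are hidden now, so I could not check them after the final push, which was gentle (about 15 N).

**Door:** the handle sits at the same top-camera pixels as at the start, (304.1, 212.3), so the door is shut as far as I can measure.

**Other things:** the yellow jar and mug are unmoved to within 0.1 pixel. By eye the white jar and the bowl are where they were. The gripper was clear of everything and felt no contact when I handed in.

The two fixed cameras disagreed by about 3 to 6 mm (up to 11 mm on one rack corner) on rack points. I averaged them with the wrist view before placing the jar.

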